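Hang the guard on the slack spraying arm and hold its pivot bolt

ROBOT

A 6-joint arm with a two-finger parallel gripper is mounted at the origin on a cart in front of the work surface, level with it; the furniture and walls round the work are solid. World frame = base frame: x ahead of the robot, y to its left, z up, the work surface at z = 0. Lengths are in m, angles in rad, forces in N, time in s.
With the tool pointing down it reaches from about 0.325 to 0.9 m from the base axis. Payload 6.1 kg.
Tool frame: the origin (TCP) lies midway between the tips of the shut fingers; the grasp point (between the pads) lies 19 mm behind it; z points along the fingers, y is the direction in which the jaws open and shut (so a half turn about z gives the same grasp; the last joint's range is limited). The gripper opens to 85 mm and grips with 20 to 120 N. Pads are 22 mm wide; open, the fingers measure 114 mm over their backs; the gripper's body (76 mm by 85 mm) begins 54 mm behind the grasp point. The pads swing forward as they close: fully open they stand 13 mm farther back than shut.
Start: joints at [1.142, 0.22, 1.526, -0, 1.395, -0.126], TCP at [0.186, 0.597, 0.231] pointing down, gripper open.
Joint ranges: [-2.98, 2.98], [-0.91, 2.08], [0.09, 2.57], [-1.24, 4.39], [0.2, 2.65], [-2.68, 2.68]. Speed limits (rad/s): [2.57, 2.57, 3.01, 3.14, 3.14, 3.14].

INTERFACE

Orientations are given as a unit quaternion [x, y, z, w].
In Python, from bench import robot, optics gives the robot as it stands.
- The arm moves only by the shell command python3 -m inch 'ROWS' [FORCE]. ROWS is JSON, a list of rows, each a list of 7 numbers: the shift along the world's x, y, z in m, then the turn, a rotation vector about the world's x, y, z in rad, then the gripper command: -1 is shut, 1 is fully open, values between are in proportion. In form: [[x, y, z, ax, ay, az, jaw], ...]. A call has 1 to 12 rows; each row is the pose to reach, as a shift and turn from the pose commanded when the call began; what a row does not reach only later rows make up. A row lasts 1/10 s, in which the tool goes at most 50 mm and 8.59 degrees, less where a joint would pass 70% of its speed; a pose out of reach is approached as far as the arm can. A call with a gripper value outside its range is refused whole. The fingers move at their own pace and stop on an object; FORCE is the grip in N (left out, the last holds). Time passes only in rows, so rows that repeat a pose let the fingers close. It gives the time, the measured TCP pose, the force and the opening at its end, in the units of the state.
- robot.get_obs(): the state, without advancing time (a new reading comes with each control period).
- optics.camera(name): name is "scene" or "top" or "wrist"; returns the picture (480x640x3 uint8, red, green, blue); there is no depth.
- optics.camera_info(name): a dict with "vfov" (degrees; the focal length in pixels is half the picture's height over the tangent of half this angle, whatever the lens; pixels are square), "cx", "cy" (the principal point, pixels), "R" (3x3) and "t" (3): a world point X has camera coordinates R X + t; the wrist camera has in their place "hand_eye" (4x4, takes a point from camera to tool coordinates, whose origin is the TCP and whose axes are the flange's). Camera axes: x right, y down, z forward; pixel columns grow to the right and rows downward; lengths in m; the calibration is good to about 2 mm. The wrist camera is an equidistant fisheye: a pixel r from the principal point sees the ray r / f radians off the axis. A picture is of the moment at which its call begins: read the wrist's pose just before it. camera_info takes no time and is no camera call.
- robot.sign_off(): hands the job in, once; it reports no verdict.
The state is a dict: "time_s": time; "q": joint angles; "dq": joint speeds; "joint_torque": joint torques, N m; "position": TCP position; "ee_rot": TCP orientation; "force": force on the tool from outside, world axes, zero at the start; "torque": the same for the moment, N m; "gripper_width": opening from 0.0 (shut) to 1.0 (fully open).
Only numpy, scipy, OpenCV 4.12 (cv2) and the standard library are available. Lean on these libraries where they do the work, as an engineer would, in place of code of your own. Each camera call takes 0.05 s, during which the arm holds its last target. There are 200 camera calls.

TASK

The pivot nut of the spraying stand's hanger arm is slack, so the arm sags onto its stop pin as soon as work hangs on it, and the nut must be tightened with the arm loaded and level. Hang the bare U-shaped guard over the arm's bar, open side down, and let go of it; then reach down into the gap behind the bracket, grip the pivot bolt's hexagon head squarely on two opposite flats, turn the arm back to level with it and hold the head from turning, so that I can tighten the nut from the front. Finish while still gripping the bolt head, with the guard hanging freely on the level arm and the robot touching neither guard nor bar, and leave the spanner, the solvent tin and the loose black shield where they are.

Things in the scene. Friction and masses are not known exactly. Their poses are not given: they have to be found in the camera images.
- stand: Grey steel stand, fixed. Origin on the bench under the bracket's front face; x to the back, z up; the arm sticks out to -y. In mm: base x -50 to 80, y +-60, 8 high; bracket plate x 0 to 6, y +-40, top z 225; behind it an overspray screen, front face x 65, y +-63, top z 217. Gap between them: 59 wide, open on top and at both y sides; gussets in it end at z 98. The nut, in front, reaches x -54.
- bolt_head (a point): Steel hexagon bolt head in the gap behind the bracket: 36 mm across flats, 41.6 over corners, 15 thick. This point: its centre, at x 16.5, y 0, z 190 mm of the stand, so it fills stand x 9 to 24. Its x is the bolt axis = stand x. Two flats face its own +y and -y: they stand upright when the arm is level. Bolt, arm and nut turn as one.
- hanger (a joint): Angle of arm, bolt and nut, rad: 0 level, + bar end sags (stop at 0.26), - points up (to -0.20). Friction 0.09 N m holds the empty arm; with the guard on it sinks to the stop in some 4 s. Turning it up then takes about 0.35 N m at the head. The flats lean with it, and pads askew jam on the corners: tilt the tool by the sag about the bolt axis, grip hard (60 N), then turn the tool upright.
- bar_mid (a point): Middle of the free part of the arm's bar, on its axis: where the guard's middle belongs. Axes: y along the bar. Steel rod, 16 mm in diameter, sticking out to the stand's -y side; this point is 135 mm from the bolt axis, 14 mm in front of the bracket's front face, at bolt height (z 190) when level. A 29 mm collar ends the free part 68 mm on the bolt side, the tip turns up 77 mm on the other.
- guard: Bare aluminium guard, inverted U of 3 mm sheet, four slots in each leg, about 120 g, standing on the bench, open side down. Origin: centre of its underside. 52 mm wide over the legs (own x), 46 inside, 90 long (own y), 58 high; crown's underside at z 55. Small feet stick out 12 mm in x at the ends (y 29 to 45). Grasp across the legs at mid length. Half-turn symmetric.
- spanner: Steel open-ended spanner, 220 mm long, flat on the bench in front of the stand. Leave alone.
- solvent_tin: Solvent tin with black cap, 66 mm in diameter, 134 high, standing on the right near the bench's front edge. Origin: centre of its base. Leave alone.
- shield_19: Black curved sheet shield 131 x 128 x 37 mm, lying loose, open side up, on the right behind the arm. Leave alone.
Not all that is in view belongs to the job. Several things have the shape of the guard; the one meant has the colours described above.

How it is judged:
On the way, in this order (a step that is already met when the one before it is completed fails the run):
1. the guard hangs over the bar and is let go (distance between guard and bar_mid below 0.075 m and contact force between guard and hanger_c1 above 0.5 N and contact force between the fingers and guard below 0.2 N and angle between guard's own z axis and vertical below 0.45 rad), for 0.2 s.
2. the fingers grip the bolt head with the guard on the bar (contact force between the fingers and hanger_c0 above 8 N and distance between guard and bar_mid below 0.075 m), for 0.2 s.
At the end, for the whole second after the job is handed in: The fingers grip the bolt head (over 8 N), the arm is within 0.07 rad (4 degrees) of level and still, and the guard hangs on the bar alone: upright within 0.3 rad, its origin within 75 mm of the middle of the bar, and the robot touches neither guard nor bar, tip and collar included (all of step 2 and value of joint hanger between -0.07 and 0.07 rad and velocity of joint hanger between -0.02 and 0.02 rad/s and contact force between guard and hanger_c1 above 0.5 N and angle between guard's own z axis and vertical below 0.3 rad and contact force between each of the arm, the fingers and guard below 0.2 N and contact force between each of the arm, the fingers and hanger_c1 below 0.2 N and contact force between each of the arm, the fingers and hanger_c2 below 0.2 N and contact force between each of the arm, the fingers and hanger_c3 below 0.2 N); the arm keeps its last pose, push and grip.
It fails at once if the spanner, tin or shield is pushed more than 30 mm (distance of any of spanner, solvent_tin, shield_19 from where it was at the start of the episode above 0.03 m).
It also fails if it takes over 54 s, if anything falls off the work surface, if the arm or the gripper's body presses on something with over 40 N, if the wrist force passes 120 N, or if a joint passes its speed limit or range.

## Working session

There is one attempt and no reset: what is moved stays moved. The work goes in short steps, Python scripts to look and compute and a shell command to move; the robot and the scene stay as the last step left them, time stands still between calls to the robot, and variables do not carry over. Pictures are saved under pics/ and viewed, about 8 in all and at most 12, crops included, and the job is handed in when it is done.

```bash
mkdir -p pics; ls
python3 - <<'E'
from bench import robot, optics
import cv2,json
for n in("scene","top"):
    im=optics.camera(n); cv2.imwrite(f"pics/{n}0.png",im[:,:,::-1])
    print(n,optics.camera_info(n))
o=robot.get_obs(); print(o); print(optics.camera_info("wrist"))
E
```

```text
pics
scene {'vfov': 48.96716332054615, 'cx': 319.87722567299903, 'cy': 237.48373722587792, 'R': array([[ 0.82722968, -0.56157863, -0.01790232],
       [-0.45002555, -0.64315721, -0.61953677],
       [ 0.3364046 ,  0.52055571, -0.78476346]]), 't': array([-0.40785586,  0.32661765,  1.50635727])}
top {'vfov': 55.80926691285476, 'cx': 331.40113448840503, 'cy': 232.7545889623467, 'R': array([[-0.0328455 , -0.99945774, -0.00232515],
       [-0.97675936,  0.03259239, -0.21184636],
       [ 0.21180726, -0.00468709, -0.97730022]]), 't': array([0.05477557, 0.54383866, 1.24370548])}
{'time_s': 0.1, 'q': array([ 1.14189652e+00,  2.21201590e-01,  1.52746303e+00, -1.07761119e-05,
        1.39471331e+00, -1.26116407e-01]), 'dq': array([-0.0001726 , -0.00081092, -0.00204356, -0.00051322, -0.00032498,
        0.0005521 ]), 'joint_torque': array([ 1.55769299e-03, -4.98247433e+01, -3.90541148e+01, -3.64176947e-05,
        5.80450069e-03,  1.87817506e-05]), 'position': array([0.18615327, 0.59607179, 0.23029281]), 'ee_rot': array([ 1.50813061e-01,  9.88561897e-01, -8.59939863e-04, -2.39446124e-04]), 'force': array([ 0.00827094,  0.28588455, -0.6566038 ]), 'torque': array([ 0.04306894,  0.02398045, -0.01946376]), 'gripper_width': 1.0023185182995447}
{'vfov': 65.70646984690485, 'cx': 318.02543125490155, 'cy': 232.71164474756782, 'hand_eye': array([[-7.97631507e-05, -9.51794280e-01, -3.06737091e-01,
         7.73534991e-02],
       [ 9.99999858e-01, -2.37291036e-04,  4.76268164e-04,
        -8.62774793e-04],
       [-5.26095276e-04, -3.06737010e-01,  9.51794164e-01,
        -1.42728529e-01],
       [ 0.00000000e+00,  0.00000000e+00,  0.00000000e+00,
         1.00000000e+00]])}
```

View pics/scene0.png

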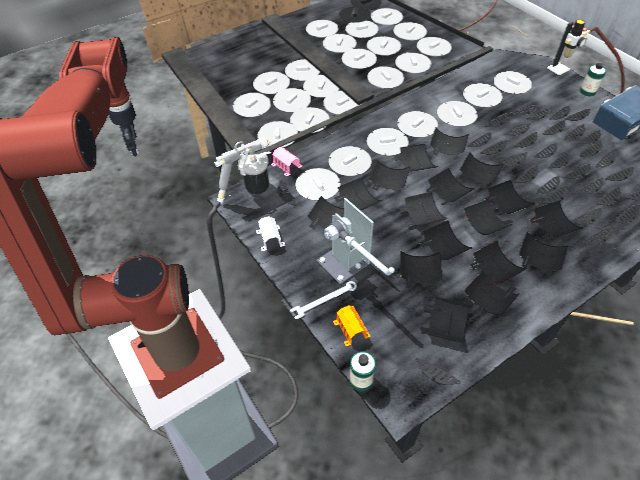

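View pics/top0.png

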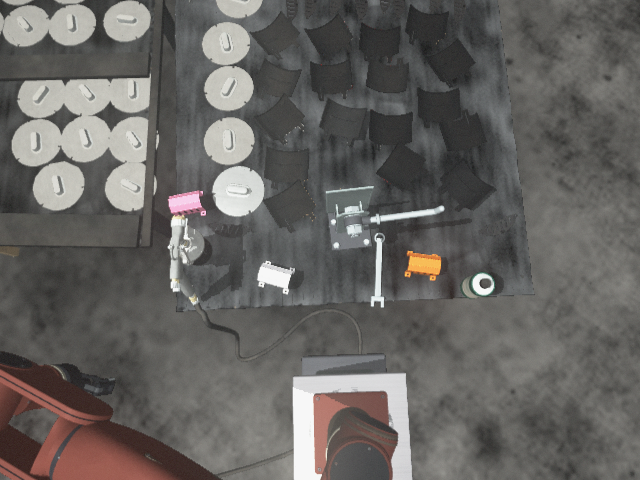

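The scene view shows the stand at (345,240) with its bar toward (392,270). The light guard is at (270,235), and the orange and pink ones are decoys. In the top view the guard is at (276,277), the stand at (350,220), the bar tip at (440,209), the spanner at x≈378 and the tin at (481,285). I'll enlarge both areas.

```bash
cat > h.py <<'E'
import numpy as np, cv2
from bench import robot, optics
from scipy.spatial.transform import Rotation as Ro
def ray(n,u,v):
    c=optics.camera_info(n); f=240/np.tan(np.radians(c['vfov']/2))
    if n!='wrist':
        d=c['R'].T@np.array([(u-c['cx'])/f,(v-c['cy'])/f,1]); return -c['R'].T@c['t'],d/np.linalg.norm(d)
    o=robot.get_obs(); T=np.eye(4); T[:3,:3]=Ro.from_quat(o['ee_rot']).as_matrix(); T[:3,3]=o['position']
    M=T@c['hand_eye']; a=np.array([u-c['cx'],v-c['cy']]); r=np.linalg.norm(a); th=r/f
    d=np.r_[a/r*np.sin(th),np.cos(th)] if r>0 else np.array([0,0,1.])
    return M[:3,3],M[:3,:3]@d
def plane(n,u,v,z):
    p,d=ray(n,u,v); return p+d*(z-p[2])/d[2]
def two(a,b):
    (p,d),(q,e)=ray(*a),ray(*b); s=np.linalg.lstsq(np.c_[d,-e],q-p,rcond=None)[0]
    A,B=p+s[0]*d,q+s[1]*e; return (A+B)/2,np.linalg.norm(A-B)
def proj(n,X):
    c=optics.camera_info(n); f=240/np.tan(np.radians(c['vfov']/2))
    if n!='wrist': x=c['R']@X+c['t']; return x[:2]/x[2]*f+[c['cx'],c['cy']]
    o=robot.get_obs(); T=np.eye(4); T[:3,:3]=Ro.from_quat(o['ee_rot']).as_matrix(); T[:3,3]=o['position']
    x=np.linalg.inv(T@c['hand_eye'])@np.r_[X,1]; x=x[:3]; r=np.linalg.norm(x[:2]); return x[:2]/r*f*np.arctan2(r,x[2])+[c['cx'],c['cy']]
def crop(im,x,y,w,h,k): return cv2.resize(im[y:y+h,x:x+w],None,fx=k,fy=k,interpolation=cv2.INTER_CUBIC)
E
python3 - <<'E'
import numpy as np,cv2
from h import *
t=cv2.imread('pics/top0.png'); s=cv2.imread('pics/scene0.png')
a=crop(t,250,175,210,140,3.8); b=crop(s,250,180,160,120,5)
cv2.imwrite('pics/topc.png',a); cv2.imwrite('pics/scenec.png',b)
m=(t[255:300,250:305].min(2)>130).astype(np.uint8)
n,l,st,ce=cv2.connectedComponentsWithStats(m)
i=1+np.argmax(st[1:,4]); c=max(cv2.findContours((l==i).astype(np.uint8),0,2)[0],key=cv2.contourArea)+np.array([250,255])
print(st[i],ce[i]+[250,255],cv2.minAreaRect(c)); print(plane('top',*(ce[i]+[250,255]),.058))
E
```

```text
[  7   5  38  35 726] [274.14876033 275.95730028] ((274.34906005859375, 276.5283203125), (34.75221633911133, 27.197389602661133), 15.945395469665527)
[0.42636683 0.20199307 0.058     ]
```

View pics/topc.png

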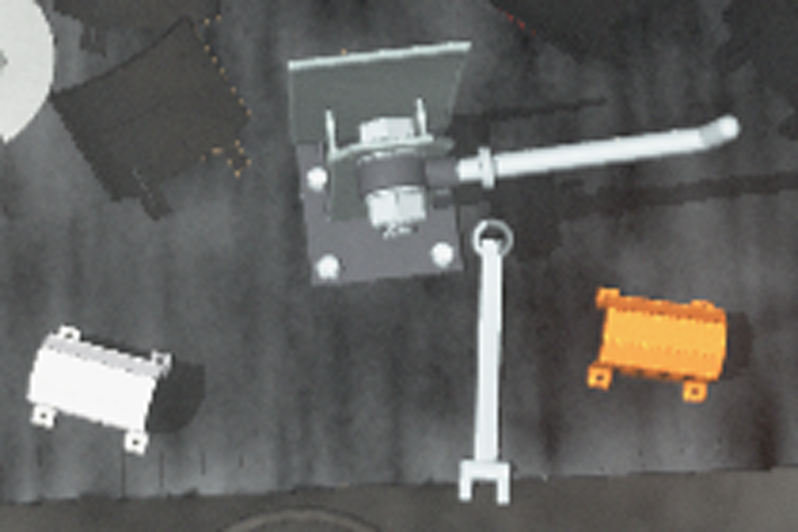

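View pics/scenec.png

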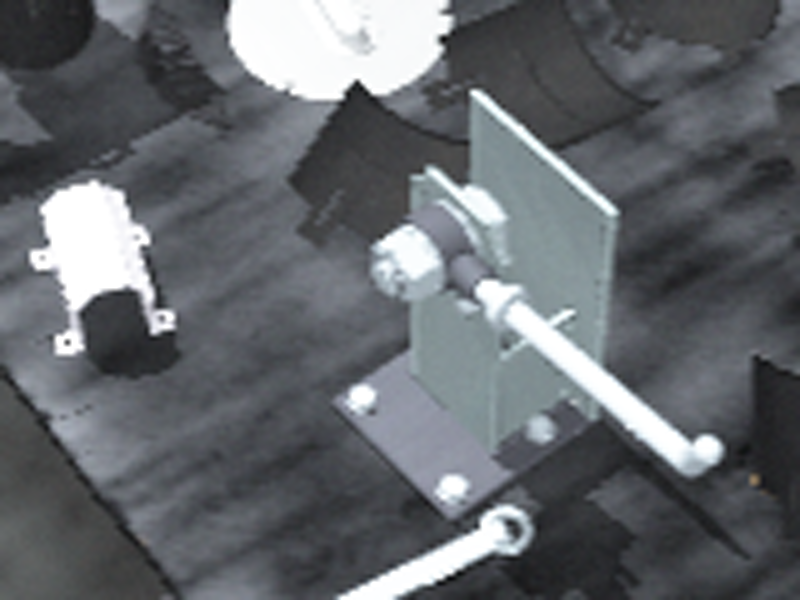

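The enlarged top view shows:
- Stand base front corners at crop (312,285) and (463,270).
- Screen top edge from (290,67) to (470,47).
- Collar at (486,168) and bar tip at (730,125).
- Guard with feet at (68,333), (160,358), (135,440) and (42,415).

The enlarged scene view shows the screen top corners at (470,90) and (617,213), and the bar from (512,305) to (690,460).

```bash
python3 - <<'E'
from h import *
from scipy.optimize import least_squares
T=lambda x,y:('top',250+x/3.8,175+y/3.8); S=lambda x,y:('scene',250+x/5,180+y/5)
obs=[((-.05,.06,.008),T(312,285)),((-.05,-.06,.008),T(463,270)),((.065,.063,.217),T(290,67)),((.065,-.063,.217),T(470,47)),
((.067,.063,.217),S(472,90)),((.067,-.063,.217),S(617,213)),((-.05,.06,.008),S(333,403)),((-.05,-.06,.008),S(452,518))]
def W(p,X): return Ro.from_euler('z',p[2]).apply(X)+[p[0],p[1],0]
f=lambda p:np.concatenate([proj(o[0],W(p,X))-np.array(o[1:]) for X,o in obs])
f=lambda p:np.concatenate([proj(o[0],W(p,np.array(X)))-np.array(o[1:],float) for X,o in obs])
E
sed -i 's/^/ /' /dev/null
python3 - <<'E'
from h import *
from scipy.optimize import least_squares
T=lambda x,y:('top',250+x/3.8,175+y/3.8); S=lambda x,y:('scene',250+x/5,180+y/5)
obs=[((-.05,.06,.008),T(312,285)),((-.05,-.06,.008),T(463,270)),((.065,.063,.217),T(290,67)),((.065,-.063,.217),T(470,47)),
((.067,.063,.217),S(472,90)),((.067,-.063,.217),S(617,213)),((-.05,.06,.008),S(333,403)),((-.05,-.06,.008),S(452,518))]
W=lambda p,X: Ro.from_euler('z',p[2]).apply(X)+[p[0],p[1],0]
f=lambda p:np.concatenate([proj(o[0],W(p,X))-np.array(o[1:]) for X,o in obs])
r=least_squares(f,[.5,0,0],loss='soft_l1',f_scale=1.); print(r.x,f(r.x).round(1))
for n,X in dict(bolt=(.0165,0,.19),bar=(-.014,-.135,.19)).items(): print(n,W(r.x,X))
for n,a,b in(('tipbend',T(720,132),S(690,455)),('collar',T(486,168),S(505,300))):
    X,e=two(a,b); print(n,X,e,'stand:',Ro.from_euler('z',-r.x[2]).apply(X-[r.x[0],r.x[1],0]))
ft=[plane(*T(*q),.0015) for q in((68,333),(160,358),(135,440),(42,415))]
print(np.round(ft,4),np.mean(ft,0)); d=ft[1]-ft[0]+ft[2]-ft[3]; print('guard axis deg',np.degrees(np.arctan2(d[1],d[0])))
o=robot.get_obs(); print(o['position'],Ro.from_quat(o['ee_rot']).as_matrix().round(3))
E
```

```text
[ 0.55779009 -0.019425    0.08309534] [-0.   0.3  0.4 -0.4 -0.7 -0.3  0.7 -0.5  0.  -0.1 -0.3  0.2 -0.5 -0.6
 -0.1  0.6]
bolt [ 0.57423315 -0.0180555   0.19      ]
bar [ 0.55504336 -0.15512119  0.19      ]
tipbend [ 0.55754942 -0.2361161   0.2254563 ] 0.0037739443856483813 stand: [-0.01822515 -0.21592345  0.2254563 ]
collar [ 0.54612621 -0.08295603  0.20454832] 0.002013347493225934 stand: [-0.01689669 -0.06234372  0.20454832]
[[0.4735 0.2273 0.0015]
 [0.4515 0.156  0.0015]
 [0.3888 0.1761 0.0015]
 [0.4103 0.2476 0.0015]] [0.43103872 0.20174009 0.0015    ]
guard axis deg -106.94943315755911
[0.18615327 0.59607179 0.23029281] [[-0.955  0.298 -0.001]
 [ 0.298  0.955 -0.002]
 [ 0.    -0.002 -1.   ]]sed: couldn't edit /dev/null: not a regular file
```

The fit is good, with residuals under 1 px. The stand is yawed 0.083 rad and the empty arm points up about 0.13 rad. The guard is at (0.431, 0.202) with its long axis at 73°. I'll move above it, going round the spray gun.

```bash
python3 -m inch '[[0.01,-0.05,0,0,0,-0.14,1],[0.02,-0.1,0,0,0,-0.28,1],[0.03,-0.15,0,0,0,-0.42,1],[0.03,-0.2,0,0,0,-0.56,1],[0.03,-0.25,0,0,0,-0.7,1],[0.035,-0.3,0,0,0,-0.84,1],[0.075,-0.33,-0.01,0,0,-0.98,1],[0.12,-0.35,-0.02,0,0,-1.12,1],[0.165,-0.37,-0.04,0,0,-1.26,1],[0.21,-0.385,-0.06,0,0,-1.4,1],[0.245,-0.395,-0.07,0,0,-1.565,1],[0.245,-0.395,-0.07,0,0,-1.565,1]]'
python3 -m inch '[[0,0,0,0,0,0,1],[0,0,0,0,0,0,1],[0,0,0,0,0,0,1]]'
python3 - <<'E'
from h import *
o=robot.get_obs(); print(o['position'],Ro.from_quat(o['ee_rot']).as_euler('zyx'),o['q'])
im=optics.camera('wrist'); cv2.imwrite('pics/w1.png',im[:,:,::-1])
print(proj('wrist',np.array([.431,.202,.058])))
E
```

```text
time_s: 1.3
position: [0.4334, 0.1989, 0.1578]
ee_rot: [0.806, 0.591, -0.002, -0.0]
force: [-0.6, 0.3, 0.1]
gripper_width: 0.997
time_s: 1.6
position: [0.4308, 0.2022, 0.1621]
ee_rot: [0.803, 0.596, 0.001, 0.0]
force: [0.8, 0.3, 0.4]
gripper_width: 0.998
[0.43080103 0.20223223 0.16206632] [-1.27590041e+00  1.22859831e-03 -3.14107534e+00] [ 2.72858982e-01 -8.02302989e-02  1.97775467e+00  1.76494507e-04
  1.24274574e+00  5.67698461e-01]
[316.38150814 230.87679108]
```

View pics/w1.png

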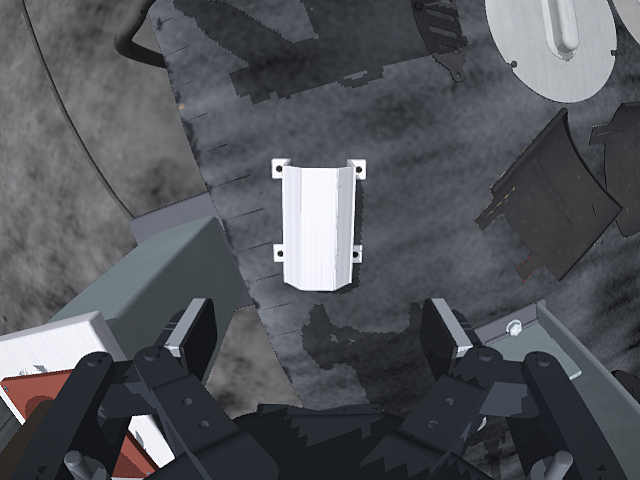

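The guard is centred at about (318,228), against a predicted (316,231), and squared with the jaws. I'll descend, grip and lift.

```bash
python3 -m inch '[[0,0,-0.04,0,0,0,1],[0,0,-0.08,0,0,0,1],[0,0,-0.12,0,0,0,1],[0,0,-0.146,0,0,0,1],[0,0,-0.146,0,0,0,1],[0,0,-0.146,0,0,0,-1],[0,0,-0.146,0,0,0,-1],[0,0,-0.146,0,0,0,-1],[0,0,-0.146,0,0,0,-1],[0,0,-0.146,0,0,0,-1],[0,0,-0.146,0,0,0,-1],[0,0,-0.146,0,0,0,-1]]' 40
python3 -m inch '[[0,0,0.02,0,0,0,-1],[0,0,0.06,0,0,0,-1],[0,0,0.10,0,0,0,-1],[0,0,0.15,0,0,0,-1],[0,0,0.2,0,0,0,-1],[0,0,0.25,0,0,0,-1],[0,0,0.26,0,0,0,-1],[0,0,0.26,0,0,0,-1]]'
python3 - <<'E'
from h import *
o=robot.get_obs(); print(o['position'],o['q'],o['force'])
cv2.imwrite('pics/w2.png',crop(optics.camera('wrist')[:,:,::-1],150,100,340,300,1.5))
E
```

```text
time_s: 2.85
position: [0.4334, 0.2023, 0.0178]
ee_rot: [0.804, 0.595, 0.002, 0.001]
force: [-1.8, 0.8, 8.0]
gripper_width: 0.602
time_s: 3.65
position: [0.4328, 0.202, 0.2787]
ee_rot: [0.804, 0.595, 0.003, 0.001]
force: [0.0, -0.7, -1.3]
gripper_width: 0.599
[0.4327797  0.2019674  0.27874373] [ 2.71288636e-01 -1.74651511e-01  1.83986558e+00  2.21929311e-05
  1.46956661e+00  5.68199566e-01] [ 0.02509618 -0.6750825  -1.31658508]
```

View pics/w2.png

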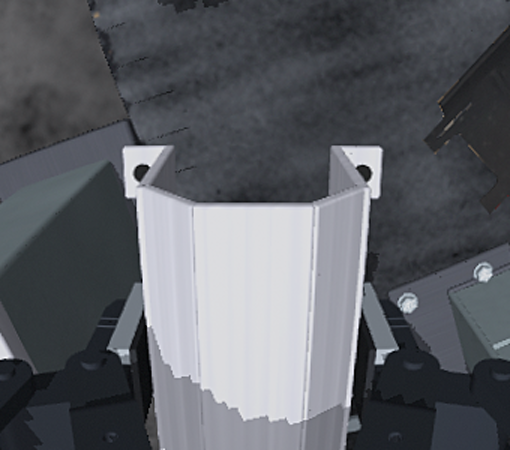

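The grip is square and the jaws are over the middle of the legs. I'll carry the guard over the stand to a point above the bar.

```bash
python3 -m inch '[[0.01,-0.03,0.02,0,0,0.04,-1],[0.024,-0.07,0.03,0,0,0.08,-1],[0.04,-0.115,0.03,0,0,0.12,-1],[0.054,-0.16,0.03,0,0,0.17,-1],[0.07,-0.205,0.03,0,0,0.22,-1],[0.085,-0.25,0.03,0,0,0.27,-1],[0.1,-0.295,0.03,0,0,0.32,-1],[0.113,-0.335,0.03,0,0,0.36,-1],[0.122,-0.356,0.03,0,0,0.38,-1],[0.122,-0.356,0.03,0,0,0.38,-1],[0.122,-0.356,0.03,0,0,0.38,-1],[0.122,-0.356,0.03,0,0,0.38,-1]]'
python3 - <<'E'
from h import *
o=robot.get_obs(); print(o['position'],o['q'],o['force'],np.degrees(2*np.arctan2(o['ee_rot'][1],o['ee_rot'][0])))
a=optics.camera('scene')[:,:,::-1]; b=optics.camera('wrist')[:,:,::-1]
cv2.imwrite('pics/s3.png',np.hstack([crop(a,270,120,160,180,2.5),crop(b,140,60,360,405,1.11)[:450]]))
E
```

```text
time_s: 4.9
position: [0.5526, -0.1532, 0.3037]
ee_rot: [0.677, 0.736, -0.0, -0.001]
force: [0.1, -0.1, -1.5]
gripper_width: 0.601
[ 0.55257329 -0.15320974  0.3036518 ] [-4.08206302e-01  6.14962337e-02  1.56787208e+00  3.90988545e-04
  1.51521874e+00 -4.91746509e-01] [ 0.05214447 -0.14667866 -1.45419932] 94.78522339318664
```

View pics/s3.png

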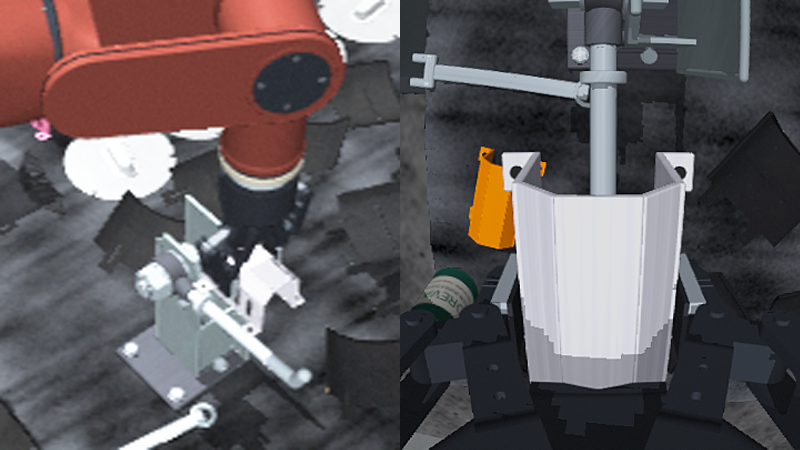

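The guard is centred over the bar (both at column ≈604 of the wrist crop) and parallel to it. I'll lower to just above contact, then go slowly.

```bash
python3 -m inch '[[0.001,-0.001,-0.03,0,0,0,-1],[0.002,-0.001,-0.06,0,0,0,-1],[0.002,-0.001,-0.085,0,0,0,-1],[0.002,-0.001,-0.10,0,0,0,-1],[0.002,-0.001,-0.105,0,0,0,-1],[0.002,-0.001,-0.105,0,0,0,-1]]'
python3 -m inch '[[0,0,-0.004,0,0,0,-1],[0,0,-0.008,0,0,0,-1],[0,0,-0.012,0,0,0,-1],[0,0,-0.012,0,0,0,-1]]'
python3 -m inch '[[0,0,-0.004,0,0,0,-1],[0,0,-0.008,0,0,0,-1],[0,0,-0.012,0,0,0,-1],[0,0,-0.012,0,0,0,-1]]'
```

```text
time_s: 5.6
position: [0.5553, -0.155, 0.2003]
ee_rot: [0.677, 0.736, -0.0, -0.0]
force: [-0.1, -0.2, -0.8]
gripper_width: 0.597
time_s: 6.0
position: [0.5551, -0.1554, 0.1879]
ee_rot: [0.677, 0.736, -0.0, -0.0]
force: [-0.9, -0.1, -1.0]
gripper_width: 0.6
time_s: 6.4
position: [0.5548, -0.1552, 0.1753]
ee_rot: [0.677, 0.736, -0.0, -0.001]
force: [-0.5, 0.0, -1.8]
gripper_width: 0.603
```

```bash
python3 -m inch '[[0,0,-0.004,0,0,0,-1],[0,0,-0.008,0,0,0,-1],[0,0,-0.012,0,0,0,-1],[0,0,-0.012,0,0,0,-1]]'
python3 - <<'E'
from h import *
a=optics.camera('scene')[:,:,::-1]; b=optics.camera('top')[:,:,::-1]
cv2.imwrite('pics/s4.png',np.hstack([crop(a,310,170,110,140,4)[:,:400],crop(b,320,150,140,196,2.857)[:560,:400]]))
E
```

```text
time_s: 6.8
position: [0.5549, -0.1552, 0.1634]
ee_rot: [0.677, 0.736, -0.0, -0.001]
force: [-0.4, 0.3, -1.5]
gripper_width: 0.601
```

View pics/s4.png

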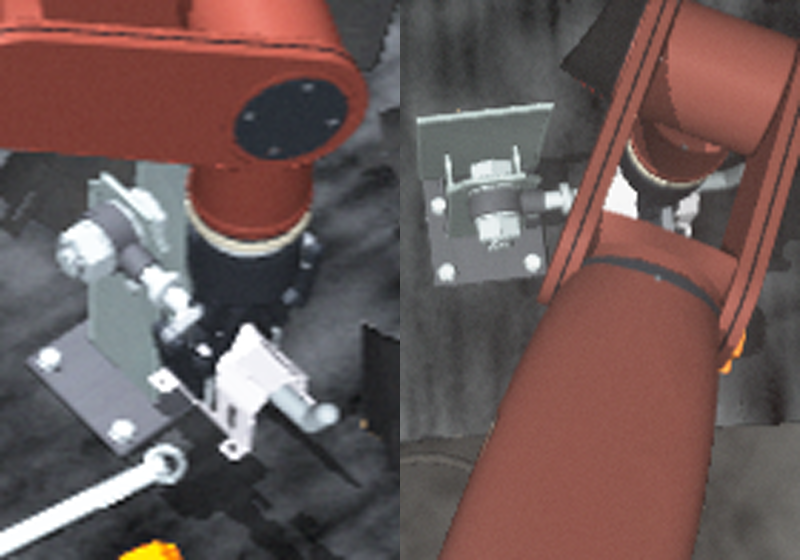

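The bar is inside the guard just under the crown, with the tip emerging. I'll release here and let the arm sink.

```bash
python3 -m inch '[[0,0,-0.003,0,0,0,-1],[0,0,-0.003,0,0,0,-1],[0,0,-0.003,0,0,0,0.5],[0,0,-0.003,0,0,0,0.8],[0,0,-0.003,0,0,0,1],[0,0,-0.003,0,0,0,1],[0,0,-0.003,0,0,0,1],[0,0,-0.003,0,0,0,1],[0,0,0.0,0,0,0,1],[0,0,0.01,0,0,0,1],[0,0,0.03,0,0,0,1],[0,0,0.05,0,0,0,1]]'
python3 -m inch '[[0,0,0.03,0,0,0,1],[0,0,0.06,0,0,0,1],[0,0,0.1,0,0,0,1],[0,0,0.14,0,0,0,1],[0,0,0.14,0,0,0,1],[0,0,0.14,0,0,0,1],[0,0,0.14,0,0,0,1],[0,0,0.14,0,0,0,1],[0,0,0.14,0,0,0,1],[0,0,0.14,0,0,0,1]]'
python3 - <<'E'
from h import *
print(robot.get_obs()['position'],robot.get_obs()['q'])
a=optics.camera('scene')[:,:,::-1]; b=optics.camera('wrist')[:,:,::-1]
cv2.imwrite('pics/s5.png',np.hstack([crop(a,290,170,130,140,3.6)[:500,:400],crop(b,140,0,320,400,1.25)[:500]]))
E
```

```text
time_s: 8.1
position: [0.5553, -0.1554, 0.2154]
ee_rot: [0.677, 0.736, -0.0, -0.0]
force: [-0.1, -0.6, -0.0]
gripper_width: 1.0
time_s: 9.1
position: [0.5551, -0.1553, 0.3533]
ee_rot: [0.677, 0.736, -0.0, -0.001]
force: [0.3, 0.6, 0.1]
gripper_width: 1.002
[ 0.55507063 -0.15531965  0.35330938] [-4.09628812e-01  5.46702969e-02  1.48417412e+00 -7.47925963e-06
  1.60447814e+00 -4.92644129e-01]
```

View pics/s5.png

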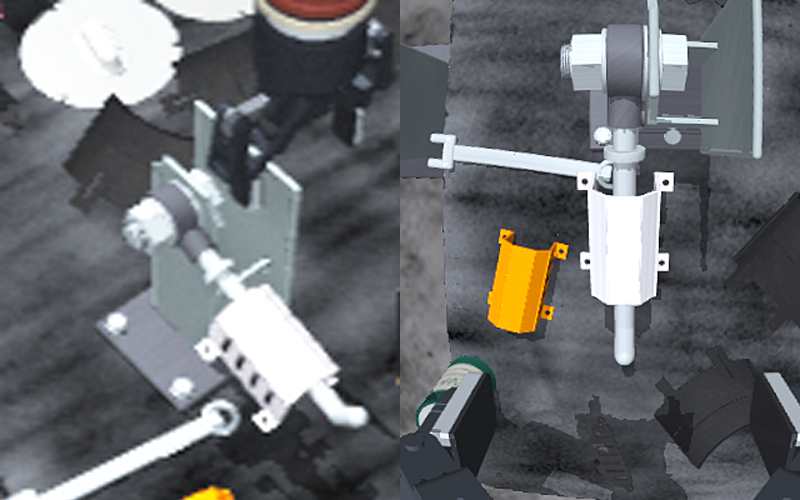

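The guard hangs freely on the bar, clear of collar and tip, and the arm is sagging. Next I'll go above the bolt with the jaws turned to the stand's y.

```bash
python3 -m inch '[[0.004,0.02,0,0,0,-0.14,1],[0.008,0.04,0,0,0,-0.28,1],[0.012,0.06,0,0,0,-0.42,1],[0.016,0.08,0,0,0,-0.56,1],[0.02,0.1,0,0,0,-0.7,1],[0.0246,0.12,0,0,0,-0.84,1],[0.0246,0.1377,0,0,0,-0.98,1],[0.0246,0.1377,0,0,0,-1.12,1],[0.0246,0.1377,0,0,0,-1.26,1],[0.0246,0.1377,0,0,0,-1.4,1],[0.0246,0.1377,0,0,0,-1.54,1],[0.0246,0.1377,0,0,0,-1.571,1]]'
python3 -m inch '[[0,0,0,0.13,0.011,0,1],[0,-0.02,-0.02,0.259,0.0215,0,1],[0.0026,-0.031,-0.04,0.259,0.0215,0,1],[0.0026,-0.031,-0.04,0.259,0.0215,0,1],[0.0026,-0.031,-0.04,0.259,0.0215,0,1],[0.0026,-0.031,-0.04,0.259,0.0215,0,1],[0.0026,-0.031,-0.04,0.259,0.0215,0,1]]'
python3 - <<'E'
from h import *
o=robot.get_obs();R=Ro.from_quat(o['ee_rot']).as_matrix(); print(o['position'],R.round(3),o['q'])
S=lambda X: Ro.from_euler('z',.0831).apply(X)+[.5578,-.0194,0]
for X in((.0165,0,.19),(.024,0,.19),(0,-.04,.225),(0,.04,.225),(.065,.063,.217),(.065,-.063,.217)): print(X,proj('wrist',S(X)).round())
print('tcp in stand',Ro.from_euler('z',-.0831).apply(o['position']-[.5578,-.0194,0]))
cv2.imwrite('pics/w6.png',optics.camera('wrist')[:,:,::-1])
E
```

```text
time_s: 10.4
position: [0.58, -0.0177, 0.3542]
ee_rot: [0.999, 0.039, -0.0, -0.0]
force: [-0.6, -0.4, -0.8]
gripper_width: 0.998
time_s: 11.1
position: [0.5831, -0.0476, 0.3161]
ee_rot: [0.991, 0.042, -0.004, -0.129]
force: [0.6, 0.1, 0.8]
gripper_width: 1.002
[ 0.58311848 -0.04761022  0.31611508] [[ 0.996  0.082 -0.019]
 [ 0.085 -0.963  0.255]
 [ 0.003 -0.256 -0.967]] [-0.3520408   0.13359876  1.48798346  0.23548208  1.62759606  1.13441535]
(0.0165, 0, 0.19) [321. 231.]
(0.024, 0, 0.19) [321. 221.]
(0, -0.04, 0.225) [365. 274.]
(0, 0.04, 0.225) [255. 262.]
(0.065, 0.063, 0.217) [227. 171.]
(0.065, -0.063, 0.217) [406. 178.]
tcp in stand [ 0.02288954 -0.03021442  0.31611508]
```

View pics/w6.png

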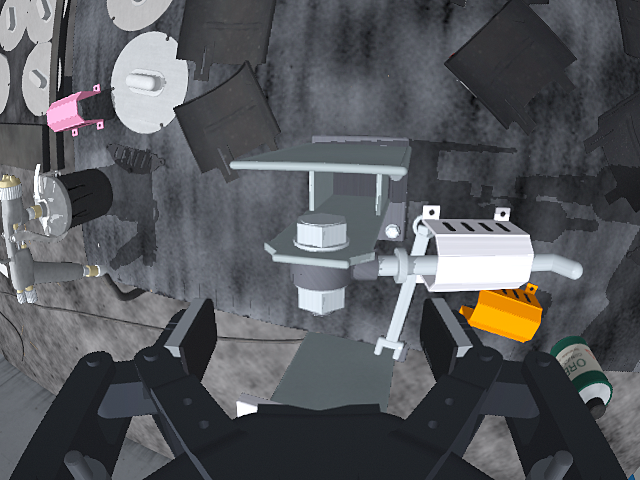

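The head is at (322,232), matching the prediction of (321,231), and the guard hangs on the bar at the right. I'll check the sag angle and head extent numerically; this takes no robot time.

Run:
```python
from h import *
S=lambda X: Ro.from_euler('z',.0831).apply(X)+[.5578,-.0194,0]
H=lambda a,X: S(np.r_[Ro.from_euler('x',a).apply(X)]+[0,0,.19])
for a in(.18,.26):
  print(a,[proj('wrist',H(a,X)).round().astype(int).tolist() for X in((-.014,-.067,0),(-.014,-.212,0))], [proj('wrist',H(a,(x,y,z))).round().astype(int).tolist() for x in(.009,.024) for y,z in((0,.0208),(.018,.0104),(-.018,.0104))])
cv2.imwrite('pics/w6c.png',crop(cv2.imread('pics/w6.png'),230,150,180,180,3.3))
```

```text
0.18 [[404, 269], [560, 270]] [[318, 249], [296, 244], [343, 245], [318, 229], [295, 224], [344, 226]]
0.26 [[403, 267], [551, 263]] [[321, 249], [296, 244], [345, 244], [321, 229], [296, 225], [345, 225]]
```

View pics/w6c.png

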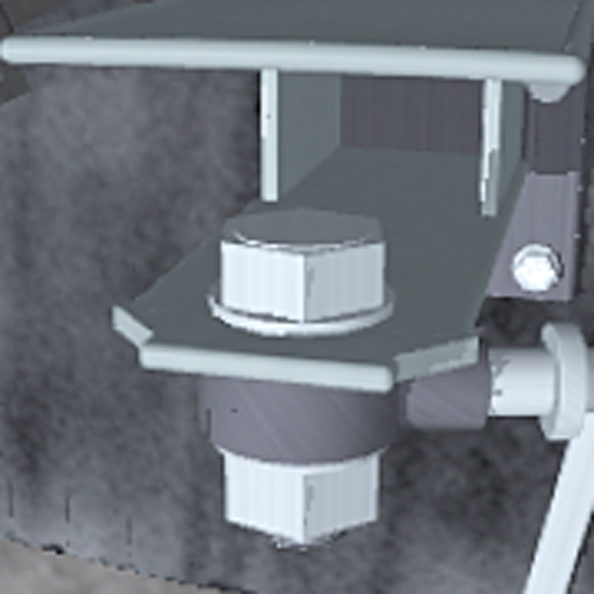

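The head's top ridge sits at rows 225–245, against a predicted 229–249, so the head is about 3 mm further in stand x than assumed. The flats match a 0.26 sag. I'll descend along the tool axis with that correction.

```bash
python3 -m inch '[[0.001,0.006,-0.03,0,0,0,1],[0,0.014,-0.06,0,0,0,1],[0,0.021,-0.09,0,0,0,1],[-0.001,0.026,-0.11,0,0,0,1],[-0.001,0.0295,-0.125,0,0,0,1],[-0.001,0.0295,-0.125,0,0,0,1]]'
python3 -m inch '[[0,0.001,-0.005,0,0,0,1],[0,0.0025,-0.01,0,0,0,1],[0,0.004,-0.015,0,0,0,1],[0,0.005,-0.0195,0,0,0,1],[0,0.005,-0.0195,0,0,0,1],[0,0.005,-0.0195,0,0,0,1]]'
python3 - <<'E'
from h import *
o=robot.get_obs(); print(o['position'],'stand',Ro.from_euler('z',-.0831).apply(o['position']-[.5578,-.0194,0]),o['force'],o['torque'])
cv2.imwrite('pics/w7.png',crop(optics.camera('wrist')[:,:,::-1],180,130,300,250,2.4))
E
```

```text
time_s: 11.75
position: [0.5805, -0.018, 0.1875]
ee_rot: [0.991, 0.042, -0.007, -0.13]
force: [-0.5, -0.0, 0.0]
gripper_width: 1.001
time_s: 12.35
position: [0.5816, -0.0143, 0.1698]
ee_rot: [0.991, 0.041, -0.005, -0.129]
force: [0.6, -0.6, 1.1]
gripper_width: 0.999
[ 0.5815711  -0.01428954  0.16979332] stand [0.02411326 0.00311972 0.16979332] [ 0.62795224 -0.56359813  1.14929245] [-0.12092259 -0.00562209 -0.03214972]
```

View pics/w7.png

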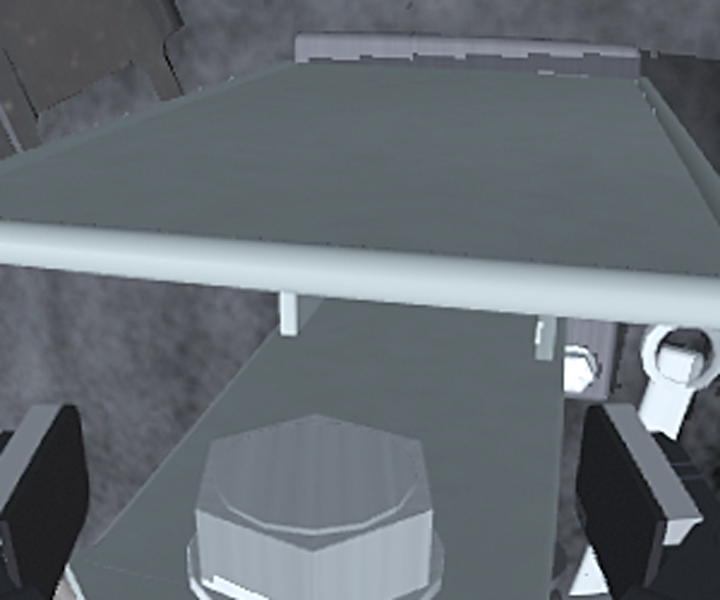

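The head sits about 2.5 mm toward +y of the jaw centre and is square to the pads. I'll shift by that and grip at 60 N.

```bash
python3 -m inch '[[-0.0002,0.0025,0.0007,0,0,0,1],[-0.0002,0.0025,0.0007,0,0,0,1],[-0.0002,0.0025,0.0007,0,0,0,-1],[-0.0002,0.0025,0.0007,0,0,0,-1],[-0.0002,0.0025,0.0007,0,0,0,-1],[-0.0002,0.0025,0.0007,0,0,0,-1],[-0.0002,0.0025,0.0007,0,0,0,-1],[-0.0002,0.0025,0.0007,0,0,0,-1],[-0.0002,0.0025,0.0007,0,0,0,-1],[-0.0002,0.0025,0.0007,0,0,0,-1]]' 60
python3 - <<'E'
from h import *
o=robot.get_obs(); print(o['position'],'stand',Ro.from_euler('z',-.0831).apply(o['position']-[.5578,-.0194,0]),o['force'],o['torque'],o['gripper_width']*85)
E
```

```text
time_s: 13.4
position: [0.5814, -0.0117, 0.1708]
ee_rot: [0.991, 0.041, -0.005, -0.13]
force: [-1.7, 0.5, 4.2]
gripper_width: 0.407
[ 0.58138855 -0.01165064  0.17081985] stand [0.02415038 0.00576466 0.17081985] [-1.67697749  0.47466627  4.19344765] [0.22423173 0.30750103 0.05400287] 34.5614020739972
```

The width reads 34.6 mm, in line with 36 mm across flats (the 52 mm guard read 51). I'll turn the head upright about the bolt axis.

```bash
python3 -m inch '[[0,-0.0005,0,-0.026,-0.0022,0,-1],[0.0001,-0.001,-0.0002,-0.052,-0.0043,0,-1],[0.0001,-0.0015,-0.0003,-0.078,-0.0065,0,-1],[0.0002,-0.002,-0.0004,-0.104,-0.0086,0,-1],[0.0002,-0.0025,-0.0005,-0.13,-0.0108,0,-1],[0.0002,-0.003,-0.0006,-0.156,-0.013,0,-1],[0.0003,-0.0035,-0.0006,-0.182,-0.0151,0,-1],[0.0003,-0.004,-0.0007,-0.208,-0.0173,0,-1],[0.0004,-0.0045,-0.0007,-0.234,-0.0194,0,-1],[0.0004,-0.005,-0.0007,-0.26,-0.0216,0,-1],[0.0004,-0.005,-0.0007,-0.26,-0.0216,0,-1],[0.0004,-0.005,-0.0007,-0.26,-0.0216,0,-1]]' 60
python3 - <<'E'
from h import *
o=robot.get_obs(); print(o['position'],o['force'],o['torque'],o['gripper_width']*85,Ro.from_quat(o['ee_rot']).as_matrix().round(3).tolist())
a=optics.camera('scene')[:,:,::-1]; b=optics.camera('wrist')[:,:,::-1]
cv2.imwrite('pics/s8.png',np.hstack([crop(a,270,160,150,150,3),crop(b,180,120,350,450//1,1)[:,:350].copy()[:0].reshape(0,0,3) if 0 else cv2.resize(b[150:450,180:413],(350,450))]))
cv2.imwrite('pics/raw_s8.png',a); cv2.imwrite('pics/raw_w8.png',b)
E
```

```text
time_s: 14.6
position: [0.5818, -0.0168, 0.1701]
ee_rot: [0.999, 0.042, 0.0, 0.001]
force: [-3.9, 0.5, 5.7]
gripper_width: 0.409
[ 0.58179961 -0.01677068  0.17008356] [-3.85269492  0.53258213  5.70023626] [ 0.19540193  0.50820817 -0.02557776] 34.78383099771969 [[0.997, 0.083, 0.0], [0.083, -0.997, -0.002], [0.0, 0.002, -1.0]]
```

The viewer limit is reached, so I'll check the arm angle numerically. I'll compare the bar's visible outer stub with projections at different angles.

Run:
```python
from h import *
S=lambda X: Ro.from_euler('z',.0831).apply(X)+[.5578,-.0194,0]
H=lambda a,X: S(Ro.from_euler('x',a).apply(X)+[0,0,.19])
for nm,f in(('scene','raw_s8'),):
  g=cv2.imread(f'pics/{f}.png').astype(int); br=g.min(2)
  for y in(-.185,-.195,-.205):
    P={a:proj(nm,H(a,(-.014,y,0))) for a in(-.13,0,.13,.26)}
    print(y,{a:p.round(1).tolist() for a,p in P.items()})
  u0,v0=P[0].astype(int)
  print('cols',u0-25,'..',u0+24); print('\n'.join(f'{v} '+' '.join('%3d'%x for x in br[v,u0-25:u0+25:2]) for v in range(v0-22,v0+40,2)))
  m=((br>185)).astype(np.uint8); m[:200]=0;m[330:]=0;m[:,:300]=0;m[:,430:]=0
  n,l,st,ce=cv2.connectedComponentsWithStats(m); print([(st[i].tolist(),ce[i].round(1).tolist()) for i in range(1,n) if st[i,4]>60])
  for a in(0,.13,.26): print('crown ctr',a,proj(nm,H(a,(-.014,-.135,.011))).round(1))
```

```text
-0.185 {-0.13: [381.1, 264.7], 0: [380.8, 270.1], 0.13: [379.8, 274.7], 0.26: [378.1, 278.4]}
-0.195 {-0.13: [383.7, 266.7], 0: [383.4, 272.4], 0.13: [382.2, 277.3], 0.26: [380.4, 281.1]}
-0.205 {-0.13: [386.2, 268.8], 0: [385.9, 274.8], 0.13: [384.7, 279.8], 0.26: [382.7, 283.8]}
cols 360 .. 409
252 244 245 244 244 243 228 182  97  73  79  71  76  83  88  98 101  97 102 100 100  69  28  64  75  77
254 250 244 245 243 243 243 223 181 112  72  68  80  89  99 100 109 108 101 100 102  63  37  35  29  61
256 249 244 247 244 243 243 242 210 163 103  80  88  95 108 104 117 109 100  98  93  61  32  36  43  42
258 250 249 251 238 244 243 242 242 235 166 131  94 105 111 112 108 106 103  94  83  58  34  37  41  43
260 250 250 249 251 241 243 242 242 242 251 155 178 105 110 107 100 100  95  91  78  59  33  33  41  44
262 242 250 250 249 249 239 242 242 241 255 251 175 190 105 109  95  96  92  74  70  51  32  36  42  42
264 185 242 250 250 250 250 240 255 255 255 255 246 178 183  94  93  79  71  73  64  43  35  38  37  38
266 180 220 250 250 250 250 255 255 255 255 255 192 215 166  80  81  73  6
[... 1934 characters left out ...]
 32  30  27  31  24  23  20  21  25  35  45  44  41  35  33  32  37  42
306  59  59  69  76  75  65  58  42  28  27  23  20  25  28  29  31  40  43  42  40  38  38  37  37  42
308  56  62  73  67  63  39  44  50  50  34  24  24  28  34  31  41  35  46  45  48  49  43  43  41  33
310  58  69  63  64  40  38  35  43  44  45  26  31  32  33  36  40  40  46  52  56  52  50  49  40  34
312  59  73  75  77  62  40  42  40  41  51  54  39  35  44  46  43  48  53  56  59  57  57  48  41  33
[([325, 225, 13, 11, 95], [331.1, 230.4]), ([346, 237, 43, 48, 800], [365.2, 260.3]), ([300, 281, 55, 37, 326], [325.2, 298.2])]
crown ctr 0 [368.7 256.3]
crown ctr 0.13 [368.4 260.1]
crown ctr 0.26 [367.6 263.3]
```

The lower edge of the stub suggests roughly level. I'll compare it with the bar's projected lower silhouette, both now and after holding for half a second to confirm it is still.

```bash
python3 -m inch '[[0,0,0,0,0,0,-1],[0,0,0,0,0,0,-1],[0,0,0,0,0,0,-1],[0,0,0,0,0,0,-1],[0,0,0,0,0,0,-1]]' 60
python3 - <<'E'
from h import *
S=lambda X: Ro.from_euler('z',.0831).apply(X)+[.5578,-.0194,0]
H=lambda a,X: S(Ro.from_euler('x',a).apply(X)+[0,0,.19])
new=optics.camera('scene')[:,:,::-1]; cv2.imwrite('pics/raw_s9.png',new); old=cv2.imread('pics/raw_s8.png')
print('diff',np.abs(new.astype(int)-old)[230:300,310:410].mean())
t=np.linspace(0,6.283,60)
def low(g,u):
    c=g.min(2).astype(float)[262:286,u]; i=max(k for k in range(len(c)) if c[k]>95); return 262+i+(c[i]-95)/(c[i]-c[i+1]+1e-9)
for u in(380,381,382,383,384):
    pr={}
    for a in(-.13,-.06,0,.06,.13,.26):
        P=np.array([proj('scene',H(a,(-.014+.008*np.cos(k),y,.008*np.sin(k)))) for y in np.arange(-.215,-.15,.002) for k in t])
        pr[a]=round(float(P[abs(P[:,0]-u)<.6][:,1].max()),1)
    print(u,'seen',round(low(old,u),1),round(low(new,u),1),pr)
o=robot.get_obs(); print(o['force'],o['torque'],o['gripper_width']*85,o['time_s'])
# orig picture: same stub before
E
```

```text
time_s: 15.2
position: [0.5818, -0.0168, 0.1701]
ee_rot: [0.999, 0.042, 0.0, 0.001]
force: [-3.0, 0.3, 5.8]
gripper_width: 0.407
diff 1.6283333333333334Traceback (most recent call last):
  File "<stdin>", line 12, in <module>
  File "h.py", line 18, in proj
    c=optics.camera_info(n); f=240/np.tan(np.radians(c['vfov']/2))
ValueError: time passes only in moves, steps and waits
```

Run:
```python
from h import *
c=optics.camera_info('scene'); f=240/np.tan(np.radians(c['vfov']/2))
S=lambda X: Ro.from_euler('z',.0831).apply(X)+[.5578,-.0194,0]
new=cv2.imread('pics/raw_s9.png')
def low(g,u):
    q=g.min(2).astype(float)[262:286,u]; i=max(k for k in range(24) if q[k]>95); return 262+i
y,k=np.meshgrid(np.arange(-.215,-.15,.001),np.linspace(0,6.283,90)); X=np.c_[0*y.ravel()-.014+.008*np.cos(k.ravel()),y.ravel(),.008*np.sin(k.ravel())]
for u in(380,381,382,383,384):
    pr={}
    for a in(-.13,-.06,0,.06,.13,.26):
        x=S(Ro.from_euler('x',a).apply(X)+[0,0,.19])@c['R'].T+c['t']; P=x[:,:2]/x[:,2:]*f+[c['cx'],c['cy']]
        pr[a]=round(float(P[abs(P[:,0]-u)<.5][:,1].max()),1)
    print(u,'seen',low(new,u),pr)
```

```text
380 seen 272 {-0.13: 267.9, -0.06: 271.1, 0: 273.7, 0.06: 276.4, 0.13: 279.6, 0.26: 285.7}
381 seen 273 {-0.13: 268.8, -0.06: 272.0, 0: 274.7, 0.06: 277.4, 0.13: 280.6, 0.26: 286.8}
382 seen 274 {-0.13: 269.6, -0.06: 272.8, 0: 275.6, 0.06: 278.4, 0.13: 281.6, 0.26: 287.9}
383 seen 275 {-0.13: 270.3, -0.06: 273.7, 0: 276.5, 0.06: 279.4, 0.13: 282.8, 0.26: 288.4}
384 seen 276 {-0.13: 271.2, -0.06: 274.6, 0: 277.5, 0.06: 280.4, 0.13: 283.8, 0.26: 288.1}
```

The silhouette gives −0.02 rad ± about 0.03, which agrees with the upright tool and the unchanged grip width. I'm handing in.

```bash
python3 -c "
from bench import robot
print(robot.sign_off()); o=robot.get_obs(); print(o['gripper_width'],o['force'],o['time_s'])"
```

```text
the job is handed in; nothing more can be done
None
the job is handed in; nothing more can be done
```

I hung the bare guard on the arm's bar and let go. I then gripped the bolt head on its flats at 60 N, turned the arm back to level and handed the job in at about 15 s, still gripping.

**Last checks:**
- **Arm angle:** the tool is upright within about 0.002 rad. The bar's edge in the scene picture puts the arm at about −0.02 ± 0.03 rad, inside the 0.07 limit.
- **Grip:** the jaws read 34.6–34.8 mm on the 36 mm flats, and this did not change as the arm turned, so they did not slip onto the corners. The wrist force was about 6 N.
- **Stillness:** two pictures taken half a second apart showed almost no change around the arm and guard.

**Not confirmed:**
- **Final look:** the picture limit stopped me viewing the level pose, so the guard's final hang was checked only from pixel numbers. I last saw it on the bar, clear of collar and tip, while the arm was sagging, just before the bolt grip.
- **Bystanders:** I did not measure the spanner, tin or shield at the end. No move went near them.
- **Disagreement:** the wrist view put the bolt head about 3 mm farther back than the fixed cameras did. I used the wrist value for the grip.

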